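# Counter-hold the hidden clamp bolt of a specimen feed stand

### The job

The blue nut driver on the feed stand is running, but the clamp bolt through the steel bracket just turns round with its nut. Wind the handwheel clockwise by its crank until the specimen carriage behind the bracket has backed fully onto its stop, then reach down into the gap behind the bracket, grip the hidden hex bolt head between the fingers and hold it so that it no longer turns; finish while still holding it. Leave the two loose reagent bottles to the right of the stand standing where they are.

Things in the scene. Friction and masses are not known exactly. Their poses are not given: they have to be found in the camera images.
- feed_stand: Feed stand fixed to the bench, grey base plate 12 mm thick, 190 x 100 mm, with a side arm to +y under the handwheel. Origin on the bench under the bolt axis, at the bracket's rear face (z = bench). Its x points from the bracket to the carriage and stop (roughly away from the robot), its y to the handwheel (left), z up.
- bracket_top (a point): Top centre of the bracket's rear face, 98 mm above the bench. The bracket is an upright steel plate 8 mm thick (stand x -8 to 0) and 64 mm wide (y -32 to 32). In front of it (x -20 to -80) sits the blue cylindrical nut driver, 42 mm diameter, top 91 mm above the bench.
- bolt_head (a point): Centre of the steel hex head behind the bracket: 70 mm above the bench, 13 mm behind the bracket's rear face. Its axis is level, along the stand's x. 20 mm long (stand x 3 to 23), 17 mm across flats, 19.6 across corners. Grip from above, fingers closing along the stand's y, at any angle of the hexagon: the head turns on until two flats lie on the pads. Axes turn with the bolt.
- bolt (a joint): Angle of the bolt about the stand's x (rad). The nut driver drives it with about 0.08 N m: it turns steadily at about 0.25 rad/s until held; a grip of 20 N or more on the flats holds it. At 0, and every 1.047 rad, two flats are upright, facing the stand's +y and -y.
- carriage (a joint): Travel of the aluminium specimen carriage (m), 0 to 0.042, where it touches the stop block. It moves only by the handwheel and stays where left. Two cheeks at its front (stand y 22 to 36 and -22 to -36 mm, top 97 mm above the bench) straddle the bolt head; the gap between bracket and cheeks is 6 mm + travel, so 48 mm at the stop.
- handwheel (a joint): Angle a of the handwheel (rad), positive clockwise seen from above, which backs the carriage off the bracket: 4.2 mm of travel per rad, 10.0 rad is the stop. The crank grip lies at (-42 cos a, +42 sin a) mm from the hub in the stand's x, y. Takes about 4 N at the crank grip.
- wheel_hub (a point): Point on the upright axis of the handwheel, 82 mm above the bench, level with the middle of the crank grip; at stand x -45, y +150 mm. The wheel is 112 mm in diameter, its rim's top 56 mm above the bench, its hub boss 64 mm.
- crank_top (a point): Top centre of the black crank grip, upright on the handwheel 42 mm off its axis: a round sleeve 18 mm in diameter, 61 to 99 mm above the bench, spinning freely on its pin, so the gripper can keep its yaw while leading it round.
- bottle_amber: To the right of and behind the stand: amber reagent bottle with a blue cap, 42 mm diameter, 92 mm high, loose; origin at the centre of its underside.
- bottle_white: To the right of the stand: white reagent bottle with a red cap, 34 mm diameter, 78 mm high, loose; origin at the centre of its underside.

How it is judged (in metres and radians):
On the way, in this order (a step that is already met when the one before it is completed fails the run):
1. the carriage has been wound back onto its stop (value of joint carriage above 0.041 m), for 0.2 s.
2. the bolt head is gripped between the fingers and has stopped turning (distance between the grasp point and bolt_head below 0.022 m and contact force between the fingers and bolt above 5 N and velocity of joint bolt between -0.02 and 0.02 rad/s), for 0.3 s.
At the end, for the whole second after the job is handed in: The carriage is on its stop (within 1 mm of its full 42 mm travel); the bolt head is between the fingers (TCP within 22 mm of the head's centre, more than 5 N of finger contact) and does not turn (under 0.02 rad/s) through the last second; both bottles stand upright within 20 mm of where they were (all of step 2 and value of joint carriage above 0.041 m and distance of each of bottle_amber, bottle_white from where it was at the start of the episode below 0.02 m and angle between each of bottle_amber, bottle_white's own z axis and vertical below 0.2 rad); the arm keeps its last pose, push and grip.
It fails at once if a reagent bottle is knocked over or pushed away (distance of any of bottle_amber, bottle_white from where it was at the start of the episode above 0.03 m or angle between any of bottle_amber, bottle_white's own z axis and vertical above 0.4 rad).
It also fails if it takes over 50 s, if anything falls off the work surface, if the arm or the gripper's body presses on something with over 40 N, if the wrist force passes 120 N, or if a joint passes its speed limit or range.

### The arm

A 6-joint arm with a two-finger parallel gripper is mounted at the origin on a cart in front of the work surface, level with it; the furniture and walls round the work are solid. World frame = base frame: x ahead of the robot, y to its left, z up, the work surface at z = 0. Lengths are in mm, angles in rad, forces in N, time in s.
With the tool pointing down it reaches from about 350 to 975 mm from the base axis. Payload 7.1 kg.
Tool frame: the origin (TCP) lies between the finger pads, 19 mm behind the fingertips; this is the grasp point; z points along the fingers, y is the line along which they close (so a half turn about z gives the same grasp; the last joint's range is limited). The gripper opens to 88 mm and grips with 3 to 60 N. Pads are 20 mm wide; open, the fingers measure 115 mm over their backs; the gripper's body (75 mm by 178 mm) begins 61 mm behind the grasp point.
Start: joints at [1.195, 0.423, 1.63, -0, 1.089, -0.019], TCP at [218.266, 585.632, 241.375] pointing down, gripper open.
Joint ranges: [-3, 3], [-0.9, 2.11], [0.09, 2.58], [-1.31, 4.45], [0.11, 2.69], [-2.54, 2.54]. Speed limits (rad/s): [2.39, 2.39, 3.01, 3.14, 3.14, 3.14].

### API

Orientations are given as a rotation vector (axis times angle).
In Python, from workcell import ctrl, viewer, ticket, models gives the robot as it stands.
- The arm moves only by the tool play_rows, never from a script. Its arguments are lists of equal length, an entry for each row: "dp": the shift along the world's x, y, z in mm, a list of three; "yaw": the turn about the world's z in degrees. In form: {"dp": [[tx, ty, tz], ...], "yaw": [yaw, ...]}. A call has 1 to 8 rows; each row shifts and turns the commanded pose from where the row before left it; what a row does not reach is not made up. A row lasts 1/12 s, in which the tool goes at most 41.7 mm and 7.16 degrees, less where a joint would pass 70% of its speed; a pose out of reach is approached as far as the arm can. A call is refused whole if a number of a shift passes 41.7 or a number of a turn 7.16, either way. A call with a gripper value outside its range is refused whole. "gripper" is the closure, from 0 (fully open) to 1 (shut), set as the call begins (left out, the last holds). The fingers move at their own pace and stop on an object; the grip force is fixed at half the most. Time passes only in rows, so rows that do not move let the fingers close. It gives the time, the measured TCP pose, the force, the opening and the grip force at its end, in the units of the state.
- ctrl.get_obs(): the state, without advancing time (a new reading comes with each control period).
- viewer.get_image(name): name is "scene" or "top" or "wrist"; returns a dict with "pixels" (400x640x3 uint8, red, green, blue), "range_z" (400x640 float32, mm along the optical axis (not along the pixel's ray), 0 where there is no reading), "fx", "fy", "cx", "cy" (pixels), "T" (4x4, takes a point from camera to world coordinates); the wrist camera has in their place "hand_eye" (4x4, takes a point from camera to tool coordinates, whose origin is the TCP and whose axes are the flange's). Camera axes: x right, y up, looking along -z (the intrinsics and any distortion apply to the point x, -y, -z); pixel columns grow to the right and rows downward; lengths in mm; the calibration is good to about 2 mm. The wrist camera is an equidistant fisheye: a pixel r from the principal point sees the ray r / f radians off the axis. A picture is of the moment at which its call begins: read the wrist's pose just before it.
- ticket.close_job(): hands the job in; it is judged then, once.
Trained networks look in a picture, given as the dict that the camera call returned (one of the last four; its "shot" number tells which), for a name from the list of things; names that differ only in an ending like _2 or _b are one class to them, and where a whole thing is asked for, a point or a joint stands for the part that bears it (a point fixed in the world has none). Each returns a list of dicts, best first, with "conf" (0 to 1); they miss things now and then, are a little off and sometimes report something else, mostly with a low value. They report only what shows in the picture. A call takes as long as a camera call.
- models.look_for(picture, name): "bbox" ([centre column, centre row, width, height] in pixels, round what is visible of it).
- models.landmark_of(picture, name): "location" ([column, row] in pixels: a listed point, or the origin of a listed thing).
The state is a dict: "t": time; "qpos": joint angles; "qvel": joint speeds; "joint_torque": joint torques, N m; "ee_pos": TCP position; "orientation": TCP orientation; "ft_force": force on the tool from outside, world axes, zero at the start; "moment": the same for the moment, N m; "width": finger opening in mm; "grasp_force": force on a finger pad.
Only numpy, scipy, OpenCV 4.12 (cv2) and the standard library are available. Lean on these libraries where they do the work, as an engineer would, in place of code of your own. Each camera call takes 0.05 s, during which the arm holds its last target. There are 200 camera calls.

## Working session

There is one attempt and no reset: what is moved stays moved. The work goes in short steps, Python scripts to look and compute and a tool call to move; the robot and the scene stay as the last step left them, time stands still between calls to the robot, and variables do not carry over. Pictures are saved under pics/ and viewed, at most 10 in all, crops included, and the job is handed in when it is done.

Besides the shell and the picture viewer there is one more tool, called after "Request:" in YAML: its name, and indented under it one key for each argument. play_rows: Moves the arm, as the interface text tells. Its arguments: {"type":"object","properties":{"dp":{"type":"array"},"yaw":{"type":"array"},"gripper":{"type":"number"}},"required":["dp","yaw"]}

```bash
mkdir -p pics; cat > h.py <<'E'
from workcell import ctrl, viewer, ticket, models
import numpy as np, cv2
from scipy.spatial.transform import Rotation as R
def px2w(im,u,v,z=None):
    """pixel -> world; by depth or by known height z"""
    d=np.array([(u-im['cx'])/im['fx'],-(v-im['cy'])/im['fy'],-1.])
    T=np.array(im['T'])
    if z is None:
        r=im['range_z'][int(round(v)),int(round(u))]
        return T[:3,:3]@(d*r)+T[:3,3]
    w=T[:3,:3]@d
    return T[:3,3]+w*(z-T[2,3])/w[2]
E
python3 - <<'E'
from h import *
o=ctrl.get_obs();print({k:np.round(v,3).tolist() for k,v in o.items()})
for n in ['scene','top']:
    im=viewer.get_image(n);cv2.imwrite(f'pics/{n}0.png',im['pixels'][:,:,::-1].copy())
    print(n,[k for k in im if k not in('pixels','range_z')],np.round(im['T'],2).tolist())
    for name,z in [('bracket_top',98),('bolt_head',70),('wheel_hub',82),('crank_top',99),('bottle_amber',0),('bottle_white',0),('feed_stand',0)]:
        for r in models.landmark_of(im,name)[:2]:
            u,v=r['location'];print(name,round(r['conf'],2),np.round([u,v]),np.round(px2w(im,u,v,z)),np.round(px2w(im,u,v)))
E
```

```text
{'t': 0.0, 'qpos': [1.195, 0.424, 1.631, -0.0, 1.089, -0.019], 'qvel': [-0.002, -0.001, -0.001, 0.001, 0.0, 0.001], 'joint_torque': [0.001, -54.462, -27.367, 0.064, 0.023, -0.0], 'ee_pos': [218.084, 585.165, 240.613], 'orientation': [-0.557, -3.091, 0.002], 'ft_force': [0.298, 0.173, -0.2], 'moment': [0.006, 0.006, 0.025], 'grasp_force': 0.0, 'width': 87.82}
scene ['fx', 'fy', 'cx', 'cy', 'T', 'shot'] [[0.8, 0.36, -0.48, 196.05], [-0.6, 0.47, -0.65, -444.64], [-0.01, 0.81, 0.59, 600.79], [0.0, 0.0, 0.0, 1.0]]
bracket_top 0.65 [270. 216.] [510. 139.  98.] [510. 139.  98.]
bolt_head 0.43 [280. 223.] [531. 140.  70.] [526. 133.  77.]
wheel_hub 0.57 [218. 195.] [468. 291.  82.] [484. 332.  53.]
crank_top 0.72 [201. 186.] [447. 322.  99.] [446. 319. 101.]
bottle_amber 0.72 [410. 250.] [743. -27.   0.] [728. -38.  16.]
bottle_white 0.75 [386. 300.] [605. -96.   0.] [ 594. -105.   17.]
top ['fx', 'fy', 'cx', 'cy', 'T', 'shot'] [[0.0, 0.99, -0.14, 475.48], [-1.0, 0.0, -0.0, 91.85], [-0.0, 0.14, 0.99, 929.8], [0.0, 0.0, 0.0, 1.0]]
bracket_top 0.8 [295. 240.] [507. 143.  98.] [507. 143.  97.]
bolt_head 0.71 [296. 233.] [523. 143.  70.] [523. 143.  78.]
wheel_hub 0.81 [230. 258.] [465. 289.  82.] [465. 294.  62.]
wheel_hub 0.65 [295. 233.] [523. 144.  82.] [523. 145.  74.]
crank_top 0.42 [210. 267.] [447. 329.  99.] [447. 329.  98.]
bottle_amber 0.84 [366. 147.] [746. -30.   0.] [727. -21.  66.]
bottle_amber 0.59 [296. 231.] [532. 146.   0.] [527. 142.  80.]
bottle_white 0.48 [395. 203.] [601. -98.   0.] [593. -87.  58.]
feed_stand 0.89 [298. 242.] [504. 143.   0.] [502. 139.  74.]
```

View pics/top0.png

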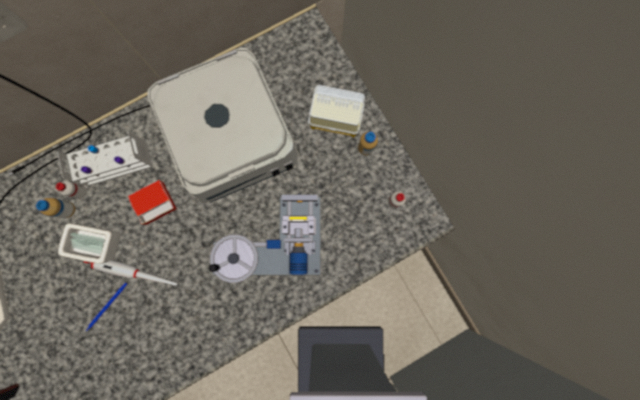

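View pics/scene0.png

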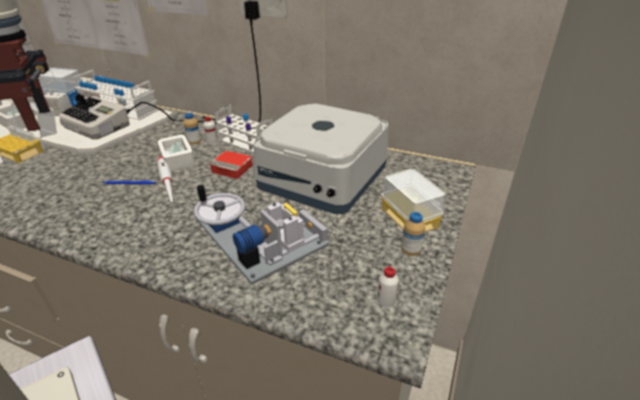

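The top view shows the stand close to world-aligned, with the bracket at about (295,240), the wheel hub at (233,258) and the crank at (213,267). This agrees with the network hits: crank ≈ (447,326), hub ≈ (465,291), bracket ≈ (508,142). Both bottles are well to the right.

Request:
play_rows:
  dp:
    - [15, -18, 0]
    - [25, -28, 0]
    - [28, -32, 0]
    - [28, -32, 0]
    - [28, -32, 0]
    - [28, -32, 0]
    - [28, -32, 0]
    - [15, -20, 0]
  yaw: [2, 3, 3, 3, 3, 3, 2, 1]
  gripper: 0

```text
t: 1.47
ee_pos: [412.6, 360.2, 241.6]
orientation: [0.012, 3.141, -0.0]
ft_force: [0.6, 0.6, 0.1]
width: 87.8
grasp_force: 0.0
```

```bash
cat >> h.py <<'E'
def wpx(im,o,u,v,z):
    x,y=(u-im['cx'])/im['fx'],(v-im['cy'])/im['fy']; r=np.hypot(x,y)
    s=np.sin(r)/r if r>1e-9 else 1.
    d=np.array([x*s,-y*s,-np.cos(r)])
    T=np.eye(4);T[:3,:3]=R.from_rotvec(o['orientation']).as_matrix();T[:3,3]=o['ee_pos']
    T=T@np.array(im['hand_eye']);w=T[:3,:3]@d
    return T[:3,3]+w*(z-T[2,3])/w[2]
def look(name,items):
    o=ctrl.get_obs();im=viewer.get_image('wrist');cv2.imwrite(f'pics/{name}.png',im['pixels'][:,:,::-1].copy())
    print(o['t'],np.round(o['ee_pos'],1),'ydir',np.round(R.from_rotvec(o['orientation']).as_matrix()[:,1],3),'q',np.round(o['qpos'],2),o['width'])
    for n,z in items:
        for r in models.landmark_of(im,n)[:2]:
            u,v=r['location'];print(n,round(r['conf'],2),np.round([u,v]),np.round(wpx(im,o,u,v,z),1))
E
python3 - <<'E'
from h import *
look('w1',[('bracket_top',98),('bolt_head',70),('wheel_hub',82),('crank_top',99),('feed_stand',0)])
E
```

```text
1.4667 [412.6 360.2 241.6] ydir [ 0.007  1.    -0.   ] q [ 0.7   0.31  1.8  -0.    1.03 -0.87] 87.7966663435154
bracket_top 0.97 [139. 272.] [513.4 137.5  98. ]
bolt_head 0.64 [152. 269.] [524.5 140.   70. ]
wheel_hub 0.93 [253. 236.] [468.9 286.7  82. ]
crank_top 0.93 [285. 219.] [442.2 324.9  99. ]
crank_top 0.22 [138. 270.] [510.3 137.9  99. ]
feed_stand 0.69 [173. 235.] [504.6 142.1   0. ]
```

View pics/w1.png

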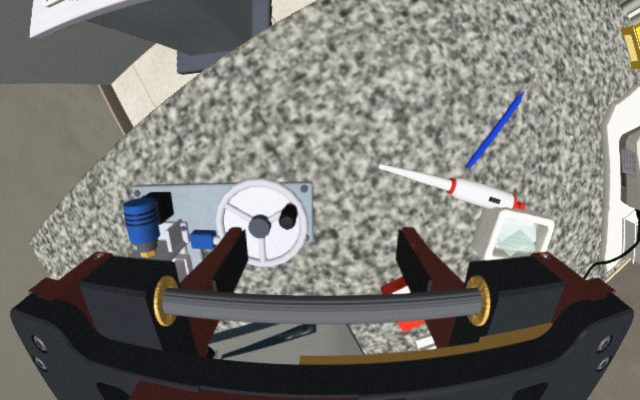

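The wrist view shows the crank at (287,217) and the hub at (260,226). Fused estimates are hub ≈ (466,289), crank ≈ (443,324), a ≈ 57°, and stand yaw ≈ 0. Next I descend onto the crank.

Request:
play_rows:
  dp:
    - [10, -12, -10]
    - [10, -12, -20]
    - [10, -12, -25]
    - [0, 0, -25]
    - [0, 0, -25]
    - [0, 0, -10]
    - [0, 0, 0]
  yaw: [0, 0, 0, 0, 0, 0, 0]

```text
t: 2.35
ee_pos: [438.4, 326.9, 124.1]
orientation: [-0.01, -3.138, 0.004]
ft_force: [-0.8, -0.6, -0.3]
width: 87.9
grasp_force: 0.0
```

```bash
python3 - <<'E'
from h import *
look('w2',[('wheel_hub',82),('crank_top',99),('bracket_top',98)])
E
```

```text
2.35 [438.4 326.9 124.1] ydir [ 0.006  1.    -0.003] q [ 0.62  0.48  1.88  0.    0.79 -0.95] 87.89516828564885
wheel_hub 0.8 [262. 267.] [466.5 286.5  82. ]
crank_top 0.74 [316. 250.] [445.4 324.5  99. ]
```

View pics/w2.png

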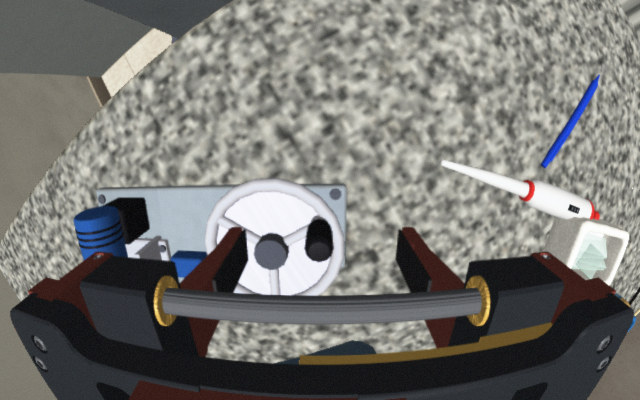

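Crank is centred between the fingers in y at (318,240), about 6 mm further in +x. Lowering and closing on it.

Request:
play_rows:
  dp:
    - [6, -2, -12]
    - [0, 0, -14]
    - [0, 0, -12]
    - [0, 0, 0]
  yaw: [0, 0, 0, 0]

```text
t: 2.88
ee_pos: [445.7, 324.0, 86.4]
orientation: [-0.012, -3.139, 0.003]
ft_force: [-0.2, 0.3, 0.4]
width: 87.9
grasp_force: 0.0
```

Request:
play_rows:
  dp:
    - [0, 0, 0]
    - [0, 0, 0]
    - [0, 0, 0]
    - [0, 0, 0]
    - [0, 0, 0]
    - [0, 0, 0]
    - [0, 0, 0]
    - [0, 0, 0]
  yaw: [0, 0, 0, 0, 0, 0, 0, 0]
  gripper: 1

```text
t: 3.55
ee_pos: [446.5, 324.9, 88.5]
orientation: [0.012, 3.141, 0.0]
ft_force: [0.3, 0.5, -0.2]
width: 38.1
grasp_force: 0.0
```

Request:
play_rows:
  dp:
    - [0, 0, 0]
    - [0, 0, 0]
    - [0, 0, 0]
    - [0, 0, 0]
    - [0, 0, 0]
  yaw: [0, 0, 0, 0, 0]

```text
t: 3.97
ee_pos: [446.4, 324.9, 88.4]
orientation: [-0.012, -3.142, -0.0]
ft_force: [-1.6, 0.6, -0.3]
width: 16.9
grasp_force: 30.0
```

```bash
python3 -c "
import numpy as np
a=np.radians(np.arange(61,61+361,15));p=42*np.c_[-np.cos(a),np.sin(a)]
d=np.round(np.diff(p,axis=0),1);print([f'{int(61+15*i)}:{x}' for i,x in enumerate(d.tolist())])"
```

```text
['61:[10.2, 4.0]', '76:[10.9, 1.2]', '91:[10.8, -1.6]', '106:[10.1, -4.4]', '121:[8.6, -6.8]', '136:[6.5, -8.8]', '151:[4.0, -10.2]', '166:[1.2, -10.9]', '181:[-1.6, -10.8]', '196:[-4.4, -10.1]', '211:[-6.8, -8.6]', '226:[-8.8, -6.5]', '241:[-10.2, -4.0]', '256:[-10.9, -1.2]', '271:[-10.8, 1.6]', '286:[-10.1, 4.4]', '301:[-8.6, 6.8]', '316:[-6.5, 8.8]', '331:[-4.0, 10.2]', '346:[-1.2, 10.9]', '361:[1.6, 10.8]', '376:[4.4, 10.1]', '391:[6.8, 8.6]', '406:[8.8, 6.5]']
```

Request:
play_rows:
  dp:
    - [10.2, 4, 0]
    - [10.9, 1.2, 0]
    - [10.8, -1.6, 0]
    - [10.1, -4.4, 0]
    - [0, 0, 0]
  yaw: [0, 0, 0, 0, 0]

```text
t: 4.38
ee_pos: [489.4, 323.7, 88.3]
orientation: [-0.013, -3.141, 0.001]
ft_force: [1.7, -2.0, 1.8]
width: 17.6
grasp_force: 30.0
```

Request:
play_rows:
  dp:
    - [8.6, -6.8, 0]
    - [6.5, -8.8, 0]
    - [4, -10.2, 0]
    - [1.2, -10.9, 0]
    - [-1.6, -10.8, 0]
    - [-4.4, -10.1, 0]
    - [-6.8, -8.6, 0]
    - [0, 0, 0]
  yaw: [0, 0, 0, 0, 0, 0, 0, 0]

```text
t: 5.05
ee_pos: [494.9, 256.9, 88.4]
orientation: [-0.013, -3.141, 0.0]
ft_force: [-2.7, -2.0, 1.2]
width: 17.4
grasp_force: 30.0
```

Request:
play_rows:
  dp:
    - [-8.8, -6.5, 0]
    - [-10.2, -4, 0]
    - [-10.9, -1.2, 0]
    - [-10.8, 1.6, 0]
    - [-10.1, 4.4, 0]
    - [-8.6, 6.8, 0]
    - [-6.5, 8.8, 0]
    - [-4, 10.2, 0]
  yaw: [0, 0, 0, 0, 0, 0, 0, 0]

```text
t: 5.72
ee_pos: [426.1, 277.6, 88.4]
orientation: [0.011, 3.14, -0.001]
ft_force: [6.4, -2.8, -4.5]
width: 17.0
grasp_force: 30.0
```

Request:
play_rows:
  dp:
    - [-1.2, 10.9, 0]
    - [1.6, 10.8, 0]
    - [4.4, 10.1, 0]
    - [6.8, 8.6, 0]
    - [8.8, 6.5, 0]
    - [10.2, 4, 0]
    - [10.9, 1.2, 0]
    - [0, 0, 0]
  yaw: [0, 0, 0, 0, 0, 0, 0, 0]

```text
t: 6.38
ee_pos: [468.4, 330.2, 88.4]
orientation: [0.012, 3.141, -0.0]
ft_force: [1.4, -0.3, 1.0]
width: 17.2
grasp_force: 30.0
```

Request:
play_rows:
  dp:
    - [10.8, -1.6, 0]
    - [10.1, -4.4, 0]
    - [8.6, -6.8, 0]
    - [6.5, -8.8, 0]
    - [4, -10.2, 0]
    - [1.2, -10.9, 0]
    - [-1.6, -10.8, 0]
    - [0, 0, 0]
  yaw: [0, 0, 0, 0, 0, 0, 0, 0]

```text
t: 7.05
ee_pos: [506.7, 275.3, 88.4]
orientation: [-0.013, -3.141, 0.001]
ft_force: [0.1, -3.4, 0.1]
width: 17.6
grasp_force: 30.0
```

Request:
play_rows:
  dp:
    - [-2.6, -7, 0]
    - [-2, -3.5, 0]
    - [0, 0, 0]
    - [0, 0, 0]
  yaw: [0, 0, 0, 0]

```text
t: 7.38
ee_pos: [502.3, 265.8, 88.4]
orientation: [-0.012, -3.141, 0.001]
ft_force: [-0.2, -1.1, 0.6]
width: 17.4
grasp_force: 30.0
```

Request:
play_rows:
  dp:
    - [-1, -1.7, 0]
    - [-1, -1.7, 0]
    - [0, 0, 0]
    - [0, 0, 0]
  yaw: [0, 0, 0, 0]

```text
t: 7.72
ee_pos: [502.0, 265.2, 88.5]
orientation: [0.013, 3.138, 0.006]
ft_force: [4.1, 12.4, -7.9]
width: 17.3
grasp_force: 30.0
```

The stop is felt (about 13 N). Releasing and moving over the bracket gap.

Request:
play_rows:
  dp:
    - [0, 0, 0]
    - [0, 0, 0]
    - [0, 0, 0]
    - [0, 0, 0]
    - [0, 0, 10]
    - [0, 0, 25]
    - [0, 0, 35]
    - [0, 0, 35]
  yaw: [0, 0, 0, 0, 0, 0, 0, 0]
  gripper: 0

```text
t: 8.38
ee_pos: [499.8, 262.0, 194.5]
orientation: [-0.012, -3.14, 0.002]
ft_force: [0.5, -0.5, 0.3]
width: 67.1
grasp_force: 0.0
```

Request:
play_rows:
  dp:
    - [0, -10, 0]
    - [0, -25, 0]
    - [0, -30, 0]
    - [0, -30, 0]
    - [0, -20, 0]
    - [0, -11, 0]
    - [0, 0, 0]
  yaw: [0, 0, 0, 0, 0, 0, 0]

```text
t: 8.97
ee_pos: [500.4, 134.8, 193.7]
orientation: [0.016, 3.142, -0.0]
ft_force: [1.2, -0.3, -0.6]
width: 87.7
grasp_force: 0.0
```

```bash
python3 - <<'E'
from h import *
look('w3',[('bracket_top',98),('bolt_head',70),('wheel_hub',82)])
im=viewer.get_image('top');cv2.imwrite('pics/t3.png',cv2.resize(im['pixels'][150:300,200:420,::-1],None,fx=3,fy=3))
E
```

```text
8.9667 [500.4 134.8 193.7] ydir [ 0.01  1.   -0.  ] q [ 0.24  0.33  1.9  -0.    0.91 -1.32] 87.72114035587862
bracket_top 0.9 [325. 219.] [513.6 138.5  98. ]
bracket_top 0.75 [217. 340.] [652.3  22.6  98. ]
bolt_head 0.59 [326. 220.] [524.8 140.   70. ]
wheel_hub 0.95 [486. 162.] [467.  288.1  82. ]
```

View pics/w3.png

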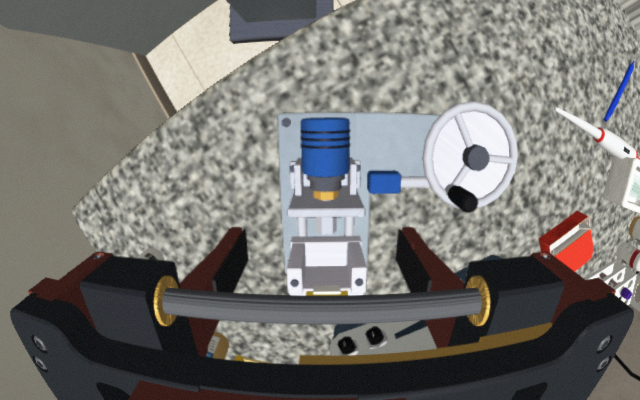

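```bash
python3 - <<'E'
from h import *
o=ctrl.get_obs();im=viewer.get_image('wrist')
for u,v,z in [(289,213,98),(364,213,98),(326,213,98),(290,241,97),(363,241,97)]: print(u,v,np.round(wpx(im,o,u,v,z),1))
cv2.imwrite('pics/w4.png',cv2.resize(im['pixels'][150:300,250:420,::-1],None,fx=4,fy=4,interpolation=cv2.INTER_CUBIC))
E
```

```text
289 213 [508.1 111.8  98. ]
364 213 [508.6 173.4  98. ]
326 213 [508.2 142.1  98. ]
290 241 [533.6 111.5  97. ]
363 241 [534.2 173.6  97. ]
```

View pics/w4.png

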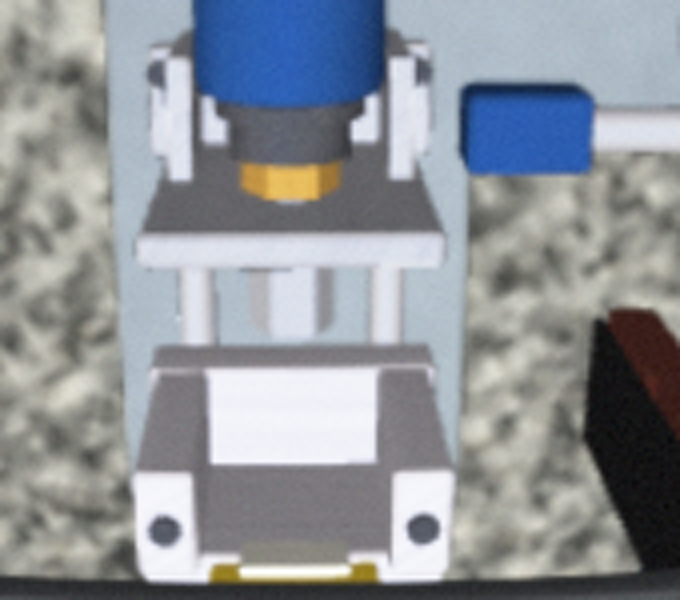

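```bash
python3 - <<'E'
from h import *
o=ctrl.get_obs();im=viewer.get_image('wrist')
for u,v,z in [(284,216.7,98),(360.7,216.7,98),(322.5,267.5,97),(322.8,217.5,79)]: print(u,v,np.round(wpx(im,o,u,v,z),1))
# depth of rods and head
def wd(u,v):
    r=im['range_z'][v,u]
    x,y=(u-im['cx'])/im['fx'],(v-im['cy'])/im['fy'];t=np.hypot(x,y);s=np.tan(t)/t
    T=np.eye(4);T[:3,:3]=R.from_rotvec(o['orientation']).as_matrix();T[:3,3]=o['ee_pos'];T=T@np.array(im['hand_eye'])
    return np.round((T@[x*s*r,-y*s*r,-r,1])[:3],1)
for n,u,v in [('rodR',299,226),('rodL',347,226),('head',323,224),('headend',323,232),('rear',322,214),('cheekL',352,272),('cheekR',292,272)]: print(n,wd(u,v))
E
```

```text
284 216.7 [511.1 107.6  98. ]
360.7 216.7 [511.6 170.8  98. ]
322.5 267.5 [559.3 139.   97. ]
322.8 217.5 [518.9 139.6  79. ]
rodR [548.9 113.7  22.8]
rodL [549.4 166.1  22.3]
head [525.1 139.7  78.7]
headend [532.6 139.7  79.3]
rear [508.7 138.9  98.9]
cheekL [564.1 165.2  97.4]
cheekR [563.1 112.   98.4]
```

The bracket rear face is at x ≈ 511.3, the cheeks' front is at 559.3 (48 mm gap, matching the stop), the head is at y ≈ 139.5, and the rods are low (z ≈ 22). Target TCP is (530, 139.5, 72).

Request:
play_rows:
  dp:
    - [15, 2.5, 0]
    - [15, 2, 0]
    - [0, 0, -15]
    - [0, 0, -25]
    - [0, 0, -25]
    - [0, 0, -10]
    - [0, 0, 0]
  yaw: [0, 0, 0, 0, 0, 0, 0]

```text
t: 9.9
ee_pos: [528.8, 141.2, 116.0]
orientation: [-0.011, -3.137, 0.002]
ft_force: [-1.3, 0.1, 0.4]
width: 87.6
grasp_force: 0.0
```

Request:
play_rows:
  dp:
    - [2, -1.5, -8]
    - [0, 0, -12]
    - [0, 0, -12]
    - [0, 0, -10]
    - [0, 0, -2]
    - [0, 0, 0]
  yaw: [0, 0, 0, 0, 0, 0]

```text
t: 10.4
ee_pos: [531.9, 139.5, 73.4]
orientation: [-0.012, -3.14, 0.001]
ft_force: [-0.4, 0.2, 1.5]
width: 87.9
grasp_force: 0.0
```

Request:
play_rows:
  dp:
    - [0, 0, 0]
    - [0, 0, 0]
    - [0, 0, 0]
    - [0, 0, 0]
    - [0, 0, 0]
    - [0, 0, 0]
    - [0, 0, 0]
    - [0, 0, 0]
  yaw: [0, 0, 0, 0, 0, 0, 0, 0]
  gripper: 1

```text
t: 11.07
ee_pos: [532.6, 139.6, 74.5]
orientation: [0.012, 3.141, 0.0]
ft_force: [0.2, -1.0, 0.4]
width: 38.3
grasp_force: 0.0
```

Request:
play_rows:
  dp:
    - [0, 0, 0]
    - [0, 0, 0]
    - [0, 0, 0]
    - [0, 0, 0]
    - [0, 0, 0]
    - [0, 0, 0]
    - [0, 0, 0]
    - [0, 0, 0]
  yaw: [0, 0, 0, 0, 0, 0, 0, 0]

```text
t: 11.73
ee_pos: [532.5, 138.5, 74.2]
orientation: [-0.011, -3.141, 0.002]
ft_force: [1.1, -7.4, -0.0]
width: 16.3
grasp_force: 30.0
```

Request:
play_rows:
  dp:
    - [0, 0, 0]
    - [0, 0, 0]
    - [0, 0, 0]
    - [0, 0, 0]
    - [0, 0, 0]
    - [0, 0, 0]
    - [0, 0, 0]
    - [0, 0, 0]
  yaw: [0, 0, 0, 0, 0, 0, 0, 0]

```text
t: 12.4
ee_pos: [532.5, 138.5, 74.3]
orientation: [-0.011, -3.141, 0.002]
ft_force: [1.3, -7.1, -1.3]
width: 16.4
grasp_force: 30.0
```

Request:
play_rows:
  dp:
    - [0, 0, 0]
    - [0, 0, 0]
    - [0, 0, 0]
    - [0, 0, 0]
    - [0, 0, 0]
    - [0, 0, 0]
    - [0, 0, 0]
    - [0, 0, 0]
  yaw: [0, 0, 0, 0, 0, 0, 0, 0]

```text
t: 13.07
ee_pos: [532.5, 138.5, 74.2]
orientation: [-0.011, -3.141, 0.002]
ft_force: [-0.0, -7.0, 0.3]
width: 16.7
grasp_force: 30.0
```

```bash
python3 - <<'E'
from h import *
look('w5',[('wheel_hub',82),('crank_top',99)])
im=viewer.get_image('scene')
for n in ['bottle_amber','bottle_white']:
    r=models.landmark_of(im,n)[0];print(n,r['conf'],np.round(px2w(im,*r['location'],0)))
for i in range(3):
    o=ctrl.get_obs();print(o['t'],o['width'],o['grasp_force'],np.round(o['moment'],2))
    viewer.get_image('top')
E
```

```text
13.0667 [532.5 138.5  74.2] ydir [ 0.007  1.    -0.002] q [ 0.23  0.56  1.89 -0.    0.69 -1.33] 16.65593490790565
wheel_hub 0.64 [579. 148.] [468.6 287.6  82. ]
crank_top 0.96 [568. 212.] [501.1 268.   99. ]
bottle_amber 0.91 [741. -30.   0.]
bottle_white 0.94 [598. -92.   0.]
13.3667 16.073025545473534 29.996991299103684 [-1.1  -0.14  0.03]
13.4167 16.67347319460567 29.996994941084267 [-1.12 -0.19  0.08]
13.4667 17.076809716614893 29.997016824836464 [-1.11 -0.16  0.06]
```

View pics/w5.png

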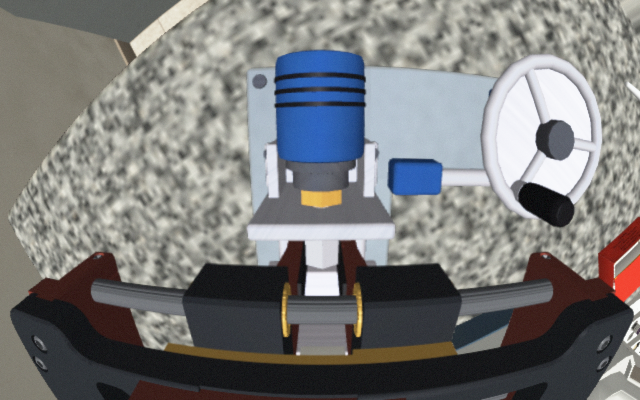

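The view shows the head between the fingers at about (322,250) with the flats square. The crank is still at its stop position, the bottles are unmoved, and the width and moment are steady.

```bash
python3 -c "
from h import *
print(ticket.close_job())"
```

```text
the job is handed in; nothing more can be done
None
```

The carriage is wound back onto its stop, and the bolt head is gripped on its flats at 30 N with no sign of turning. Both bottles still stand where they were, and the job was handed in at about 13.5 s with no verdict returned.

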